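# Change over the compressor's battery packs

### The arm

A 6-joint arm with a two-finger parallel gripper is mounted at the origin on a cart in front of the work surface, level with it; the furniture and walls round the work are solid. World frame = base frame: x ahead of the robot, y to its left, z up, the work surface at z = 0. Lengths are in m, angles in rad, forces in N, time in s.
With the tool pointing down it reaches from about 0.275 to 0.85 m from the base axis. Payload 5.2 kg.
Tool frame: the origin (TCP) lies midway between the tips of the shut fingers; the grasp point (between the pads) lies 19 mm behind it; z points along the fingers, y is the line along which they close (so a half turn about z gives the same grasp; the last joint's range is limited). The gripper opens to 85 mm and grips with 20 to 120 N. Pads are 22 mm wide; open, the fingers measure 114 mm over their backs; the gripper's body (76 mm by 85 mm) begins 54 mm behind the grasp point. The pads swing forward as they close: fully open they stand 13 mm farther back than shut.
Start: joints at [0.982, 0.259, 1.535, -0, 1.348, -0.203], TCP at [0.207, 0.51, 0.231] pointing down, gripper open.
Joint ranges: [-3.14, 3.14], [-0.91, 2.08], [0.19, 2.58], [-1.22, 4.36], [0.22, 2.71], [-3.12, 3.12]. Speed limits (rad/s): [2.57, 2.57, 3.14, 3.14, 3.14, 3.14].

### API

Orientations are given as a rotation vector (axis times angle).
In Python, from bench import manip gives the robot as it stands. The module is installed in compiled form; this text tells all that it offers. Calls block until the motion is done:
- manip.goto(position, orientation): joint-space move of the TCP to a pose.
- manip.move_linear(position, v=0.15, attitude=None, force_limit=None): straight line of the TCP; attitude=None keeps the orientation; v is the mean speed in m/s. With force_limit (N) it stops when the force on the tool has changed by that much, and returns True; else False.
- manip.movej(angles): joint-space move.
- manip.ungrasp() and manip.gripper_close(f_grip=None): open the fingers fully, or close them until they stop; f_grip is the grip in N (None keeps the last).
- manip.dwell(seconds).
- manip.ik(position, orientation): joint angles nearest the present ones, or None.
- manip.state(): the state.
- manip.camera(name): name is "side" or "top"; returns a dict with "frame" (384x512x3 uint8, blue, green, red), "range_z" (384x512 float32, m along the optical axis (not along the pixel's ray), 0 where there is no reading), "fov_y" (degrees; the focal length in pixels is half the picture's height over the tangent of half this angle, whatever the lens; pixels are square), "cx", "cy" (the principal point, pixels), "cam_to_world" (4x4, takes a point from camera to world coordinates). Camera axes: x right, y down, z forward; pixel columns grow to the right and rows downward; lengths in m; the calibration is good to about 2 mm. A picture is of the moment at which its call begins.
A pose or a line that the arm cannot do raises manip.PlanningError and nothing moves.
- manip.hand_in(): hands the job in; it is judged then, once.
The state is a dict: "clock": time; "joint_pos": joint angles; "joint_velocities": joint speeds; "joint_torque": joint torques, N m; "position": TCP position; "ee_rot": TCP orientation; "wrist_force": force on the tool from outside, world axes, zero at the start; "wrist_torque": the same for the moment, N m; "grip_width": opening from 0.0 (shut) to 1.0 (fully open); "gripper_force": force on a finger pad.
Only numpy, scipy, OpenCV 4.12 (cv2) and the standard library are available. Lean on these libraries where they do the work, as an engineer would, in place of code of your own. Each camera call takes 0.05 s, during which the arm holds its last target. There are 200 camera calls.

### The job

The two battery packs in the airbrush compressor are flat (red gauge) and the two with a green gauge on the charger are full: change them over, so that both full packs sit fully home in the compressor and both flat ones sit fully home in the charger. Every bay is taken, so stand a pack on the desk on the way; keep the packs upright, and leave the pack with the amber gauge, which is still charging, in its bay.

Things in the scene. Friction and masses are not known exactly. Their poses are not given: they have to be found in the camera images.
- charger: Low light grey three-bay charger, 108 x 226 x 52 mm, fixed. Origin: centre of underside; -x is its front, y along the bays. Bays open upward at x = 0, y = -68, 0, 68 mm, each 44 (x) x 56 (y) mm (5 mm clear of a pack on each side), 5 mm chamfer at the mouth z = 52, floor z = 18 mm. Midway between the origins of charger and compressor the bare desk (z = 0) is free: nothing tall within 55 mm.
- compressor: Teal airbrush compressor, black deck, round pressure gauge and knob on its front, 132 x 204 x 94 mm, front fittings 20 mm more, fixed. Origin: centre of underside; -x is its front, y along the wells. Two battery wells open upward at x = 0, y = -36, 36 mm, each 44 (x) x 56 (y) mm (5 mm clear of a pack on each side), 5 mm chamfer at the mouth z = 94, floor z = 60 mm.
- full_a: Dark grey upright battery pack, 34 (x) x 46 (y) x 85 (z) mm, 0.2 kg; lit gauge window on top, 13 x 30 mm, green: a full pack, at the start in some bay of the charger. Origin: centre of its underside. Seats 34 mm deep, x along the bay's x, either end round. Grip across its 34 mm (fingers close along x) above the bay's mouth.
- full_b: Dark grey upright battery pack, 34 (x) x 46 (y) x 85 (z) mm, 0.2 kg; lit gauge window on top, 13 x 30 mm, green: the other full pack, at the start in some bay of the charger. Origin: centre of its underside. Seats 34 mm deep, x along the bay's x, either end round. Grip across its 34 mm (fingers close along x) above the bay's mouth.
- flat_a: Dark grey upright battery pack, 34 (x) x 46 (y) x 85 (z) mm, 0.2 kg; lit gauge window on top, 13 x 30 mm, red: a flat pack, at the start in one well of the compressor. Origin: centre of its underside. Seats 34 mm deep, x along the bay's x, either end round. Grip across its 34 mm (fingers close along x) above the bay's mouth.
- flat_b: Dark grey upright battery pack, 34 (x) x 46 (y) x 85 (z) mm, 0.2 kg; lit gauge window on top, 13 x 30 mm, red: the other flat pack, at the start in the other well of the compressor. Origin: centre of its underside. Seats 34 mm deep, x along the bay's x, either end round. Grip across its 34 mm (fingers close along x) above the bay's mouth.
- charging: Dark grey upright battery pack, 34 (x) x 46 (y) x 85 (z) mm, 0.2 kg; lit gauge window on top, 13 x 30 mm, amber: still charging, in some bay of the charger; it stays there. Origin: centre of its underside. Seats 34 mm deep, x along the bay's x, either end round. Grip across its 34 mm (fingers close along x) above the bay's mouth.
Mind the look-alikes: they are no part of the job. Leave any pink look-alike of the flat_a alone. What is shaped like the flat_b but brown is not meant.

How it is judged:
By the outcome, as a careful person would: the job done as asked, in the order asked, and still so for the second after the job is handed in, with the robot touching nothing.
It also fails if it takes over 102 s, if anything falls off the work surface, if the arm or the gripper's body presses on something with over 40 N, if the wrist force passes 120 N, or if a joint passes its speed limit or range.

## Working session

There is one attempt and no reset: what is moved stays moved. The work goes in short steps, each a Python script; the robot and the scene stay as the last script left them, time stands still between calls to the robot, and variables do not carry over. Pictures are saved under pics/ and viewed, at most 14 in all, crops included, and the job is handed in when it is done.

```bash
mkdir -p pics; cat > h.py <<'E'
import numpy as np, cv2
from bench import manip
def shot(n):
    c=manip.camera(n); h=c["frame"].shape[0]; f=h/2/np.tan(np.radians(c["fov_y"])/2)
    z=c["range_z"]; v,u=np.mgrid[:z.shape[0],:z.shape[1]]
    P=np.stack([(u-c["cx"])*z/f,(v-c["cy"])*z/f,z,np.ones_like(z)],-1)@np.array(c["cam_to_world"]).T
    P=P[...,:3]; P[z==0]=np.nan
    return c["frame"],P
E
python3 - <<'E'
from h import *
for n in("top","side"):
    f,P=shot(n); cv2.imwrite(f"pics/{n}0.png",f); np.save(f"{n}0.npy",P)
s=manip.state(); print(s["clock"],s["position"],s["ee_rot"],s["grip_width"])
E
```

```text
0.1 [0.20668131 0.5091858  0.23053462] [-6.02107791e-01 -3.08269886e+00  2.43744418e-03] 0.9974938797362727
```

View pics/top0.png

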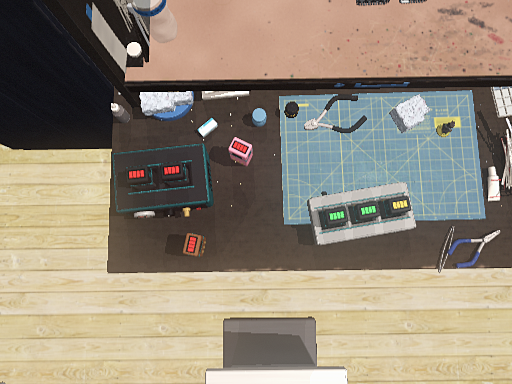

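View pics/side0.png

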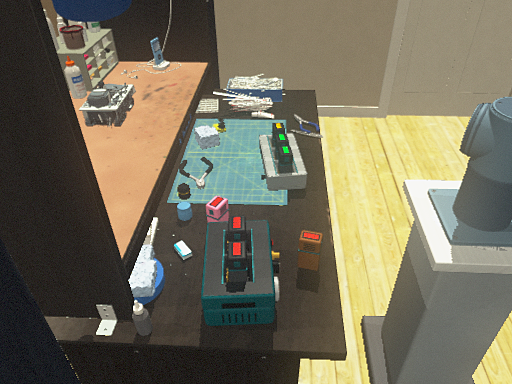

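Top view: the compressor is at about (162,178) with red packs at (137,174) and (172,170). The charger is at about (362,212) with green packs at (336,216) and (368,211) and the amber one at (400,205). The pink (240,150) and brown (194,244) look-alikes stand on the desk. The side view agrees.

```bash
cat >> h.py <<'E'
def box(P,sel,zlo,zhi,thr=None):
    m=sel&(P[...,2]>zlo)&(P[...,2]<zhi)
    n,l,st,_=cv2.connectedComponentsWithStats(m.astype(np.uint8))
    k=1+np.argmax(st[1:,4]); p=P[l==k]
    r=cv2.minAreaRect((p[:,:2]*1000).astype(np.float32))
    return r,len(p),np.median(p[:,2])
E
python3 - <<'E'
from h import *
P=np.load("top0.npy"); f=cv2.imread("pics/top0.png")
v,u=np.mgrid[:384,:512]
def roi(a,b,c,d): return (u>a)&(u<b)&(v>c)&(v<d)
print("charger",box(P,roi(295,425,175,250),.040,.060))
print("charger all",box(P,roi(295,425,175,250),.035,.2))
print("comp",box(P,roi(105,220,140,222),.085,.102))
print("comp all",box(P,roi(105,220,140,222),.085,.2))
for n,(a,b),z in [("g1",(336,216),.103),("g2",(368,211),.103),("am",(400,205),.103),("r1",(137,174),.145),("r2",(172,170),.145),("pink",(240,150),.085),("brown",(194,244),.085),("desk",(262,200),0)]:
    print(n,P[b,a].round(4), *box(P,roi(a-22,a+22,b-22,b+22),z-.008,z+.008) if z else "")
# tall things on the desk along the midline
m=roi(205,325,130,270)
for vv in range(135,270,9): print(vv,[int(1000*x) if x==x else -1 for x in P[vv,212:315:7,2]])
S=np.load("side0.npy"); vs,us=np.mgrid[:384,:512]
for (a,b) in [(237,224),(237,249),(278,128),(282,140),(286,152)]: print("side",S[b,a].round(4))
E
```

```text
charger (((497.8692626953125, -195.11407470703125), (109.1772689819336, 225.7965850830078), 9.337183952331543), 3148, np.float64(0.05135307114608717))
charger all (((497.4969482421875, -195.2469024658203), (109.88426208496094, 225.8717498779297), 9.500593185424805), 4610, np.float64(0.05220888501911064))
comp (((576.1835327148438, 248.25082397460938), (132.29190063476562, 204.79356384277344), 5.706203937530518), 4296, np.float64(0.09392922245799123))
comp all (((576.1835327148438, 248.25082397460938), (132.29190063476562, 204.79356384277344), 5.706203937530518), 5382, np.float64(0.09436316436420572))
g1 [ 0.4843 -0.1278  0.104 ] ((486.5722961425781, -128.355712890625), (34.661460876464844, 45.85707092285156), 8.68286418914795) 348 0.10296553211566034
g2 [ 0.494  -0.1956  0.1038] ((497.548095703125, -194.9340362548828), (34.59455490112305, 46.10984420776367), 8.826662063598633) 349 0.1029538305089418
am [ 0.506  -0.2639  0.1031] ((508.4189453125, -261.98492431640625), (34.50265884399414, 46.210693359375), 8.246249198913574) 354 0.10263555125794599
r1 [0.5712 0.2816 0.1463] ((572.23840
[... 883 characters left out ...]
 -1, 1, 0, -1, -2, -1, 0, 0, 0, 0, 2, 0, 1, 1]
189 [2, -1, 1, -3, 0, -1, 0, 1, -1, -3, 0, 0, 2, 2, 2]
198 [34, 2, 0, 2, 0, -2, -2, 0, -3, -1, 1, 1, 1, 3, 36]
207 [-1, 0, -1, 0, 2, -4, -1, 1, 0, -2, -2, 4, 2, 2, 50]
216 [0, 0, -1, 0, 1, -2, -2, -5, 1, -1, -3, 4, 1, 3, 30]
225 [-2, 0, 0, -1, 2, 0, 0, -4, 0, -1, -1, -2, -1, 0, 0]
234 [0, 0, 1, 1, -1, 4, 0, -1, 0, 1, -3, 0, 0, 1, -1]
243 [1, 0, 1, 1, -1, 0, 1, -1, -2, 0, -2, 0, 0, -1, 0]
252 [-1, -2, 1, -1, -1, -1, 0, -1, 0, 1, 0, 4, -2, 1, -2]
261 [-2, 0, 1, 0, -1, 0, 0, 2, -1, 1, 0, -2, -1, -1, 2]
side [0.5779 0.2155 0.1463]
side [0.571  0.2839 0.1476]
side [ 0.5072 -0.2478  0.1052]
side [ 0.4949 -0.1814  0.1044]
side [ 0.4837 -0.1185  0.1049]
```

```bash
cat >> h.py <<'E'
from scipy.spatial.transform import Rotation as Ro
H=.27; G=.045   # carry height of TCP; TCP height above pack underside
def att(deg):
    t=np.radians(deg); q=np.array(manip.state()["joint_pos"]); best=None
    for s in(1,-1):
        y=s*np.array([np.cos(t),np.sin(t),0]); z=np.array([0,0,-1.])
        r=Ro.from_matrix(np.column_stack([np.cross(y,z),y,z])).as_rotvec()
        ok=[manip.ik([.55,yy,H],r) for yy in(-.2,.25)]
        if any(o is None for o in ok): continue
        c=max(abs(np.array(o)[5]) for o in ok)
        if best is None or c<best[0]: best=(c,r)
    return best[1]
CH=(.4979,-.1951,9.2,.018); CO=(.5762,.2483,5.7,.060)
def slot(o,dy):
    t=np.radians(o[2]); return (o[0]-dy*np.sin(t),o[1]+dy*np.cos(t),o[2],o[3])
S=dict(c1=slot(CH,.068),c2=slot(CH,0),w1=slot(CO,.036),w2=slot(CO,-.036),desk=(.537,.0266,7.4,0.))
def pick(x,y,d,z,first=False):
    a=att(d)
    if first: manip.goto([x,y,H],a)
    else: manip.move_linear([x,y,H],v=.25,attitude=a)
    if manip.move_linear([x,y,z+G],v=.12,force_limit=15): raise SystemExit(f"pick contact {manip.state()['position']}")
    manip.gripper_close(f_grip=40)
    print("grip",manip.state()["grip_width"],manip.state()["gripper_force"])
    manip.move_linear([x,y,H],v=.15)
def place(n):
    x,y,d,z=S[n]; a=att(d)
    manip.move_linear([x,y,H],v=.22,attitude=a)
    manip.move_linear([x,y,z+G+.045],v=.15)
    hit=manip.move_linear([x,y,z+G+.001],v=.05,force_limit=12)
    s=manip.state(); dz=s["position"][2]-z-G
    print(n,"hit",hit,"dz mm",round(1000*dz,1),"t",s["clock"],s["wrist_force"])
    if dz>.006: raise SystemExit("not home")
    manip.ungrasp(); manip.move_linear([x,y,H],v=.2)
E
python3 - <<'E'
from h import *
for n,s in S.items(): print(n,np.round(s,4))
print(att(5.6))
pick(.5722,.2833,5.6,.060,True)
place("desk")
f,P=shot("top"); cv2.imwrite("pics/t1.png",f)
v,u=np.mgrid[:384,:512]
try: print(box(P,(u>230)&(u<295)&(v>170)&(v<230),.077,.093))
except Exception as e: print(e)
print(manip.state()["clock"])
E
```

```text
c1 [ 0.487 -0.128  9.2    0.018]
c2 [ 0.4979 -0.1951  9.2     0.018 ]
w1 [0.5726 0.2841 5.7    0.06  ]
w2 [0.5798 0.2125 5.7    0.06  ]
desk [0.537  0.0266 7.4    0.    ]
[2.11027247 2.32730628 0.        ]
grip 0.39292692556692954 40.4740834236145
desk hit False dz mm 1.2 t 8.6917 [ 0.14114101 -1.13918701 -2.43678068]
(((535.3505249023438, 43.63494110107422), (33.65667724609375, 13.686677932739258), 13.568603515625), 77, np.float64(0.0846773779171972))
10.5667
```

View pics/t1.png

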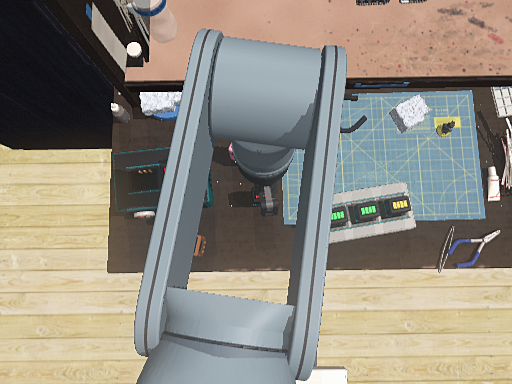

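The arm hides most of the desk. Well 1 (about 145,172) is empty and the pack stands at about (265,200), top at 0.085 as it should be. Next is full_a into well 1.

```bash
python3 - <<'E'
from h import *
pick(.4866,-.1284,9.0,.018); place("w1")
pick(.5795,.2119,5.6,.060); 
f,P=shot("top"); cv2.imwrite("pics/t2.png",f)
v,u=np.mgrid[:384,:512]
print(manip.state()["clock"]); place("c1")
f,P=shot("top"); cv2.imwrite("pics/t3.png",f)
print("w1",box(P,(u>110)&(u<160)&(v>150)&(v<200),.13,.16))
print(manip.state()["clock"])
E
```

```text
grip 0.39163010091268935 42.67401158809662
w1 hit False dz mm 1.3 t 19.3417 [-0.62183458  0.73708744 -3.10807502]
grip 0.39510094000902585 41.08045935630798
24.6583
c1 hit False dz mm 1.2 t 28.675 [ 0.77136108  0.60493995 -1.91284976]
w1 (((572.9710693359375, 282.91717529296875), (35.573387145996094, 46.43718719482422), 2.9175708293914795), 406, np.float64(0.14477497270707285))
30.4667
```

View pics/t3.png

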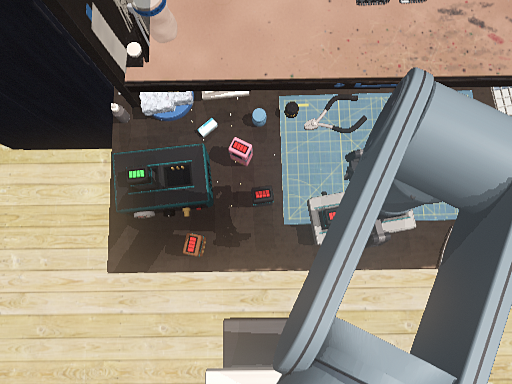

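A green pack is home in well 1 (137,174), well 2 is empty, the flat pack is upright on the desk at (262,195), and a red pack is in charger bay 1 (333,216).

```bash
python3 - <<'E'
from h import *
v,u=np.mgrid[:384,:512]
f,P=shot("top"); r=box(P,(u>235)&(u<290)&(v>172)&(v<220),.077,.093); print("desk",r)
(x,y),_,d=r[0]; x/=1000; y/=1000; d=(d+45)%90-45
assert abs(x-.537)<.006 and abs(y-.0266)<.006 and abs(d-7.4)<6
pick(.4975,-.1949,9.0,.018); place("w2")
pick(x,y,d,0.); place("c2")
manip.movej([0.982,0.259,1.535,0,1.348,-0.203]); 
for n in("top","side"):
    f,P=shot(n); cv2.imwrite(f"pics/{n}9.png",f)
    if n=="top":
        for a,b,z in [(336,216,.103),(368,211,.103),(400,205,.103),(137,174,.145),(172,170,.145)]:
            print(box(P,(abs(u-a)<22)&(abs(v-b)<22),z-.012,z+.03))
print(manip.state()["clock"])
E
```

```text
desk (((537.6423950195312, 27.140920639038086), (34.286956787109375, 45.72919845581055), 7.397453784942627), 326, np.float64(0.08489088482501217))
grip 0.3908652909478236 43.26571226119995
w2 hit False dz mm 1.3 t 38.8917 [-0.49910154  0.75823962 -1.75715053]
grip 0.3943416378185425 40.37810146808624
c2 hit False dz mm 1.2 t 48.9583 [ 0.28758273 -0.60802281 -1.6665682 ]
(((488.1148986816406, -127.66055297851562), (34.96460723876953, 46.622947692871094), 9.94897747039795), 360, np.float64(0.10270450373771889))
(((498.8443603515625, -194.48338317871094), (35.24515151977539, 46.403167724609375), 9.739084243774414), 367, np.float64(0.10273280605242874))
(((508.4376220703125, -261.98236083984375), (35.17872619628906, 47.276611328125), 8.792835235595703), 369, np.float64(0.10259634126256678))
(((573.0850830078125, 282.84710693359375), (35.12297439575195, 46.187557220458984), 4.709809303283691), 399, np.float64(0.14518082987671455))
(((579.88623046875, 211.29473876953125), (34.22893142700195, 46.93587875366211), 5.141541004180908), 391, np.float64(0.14493823760096247))
53.4917
```

View pics/top9.png

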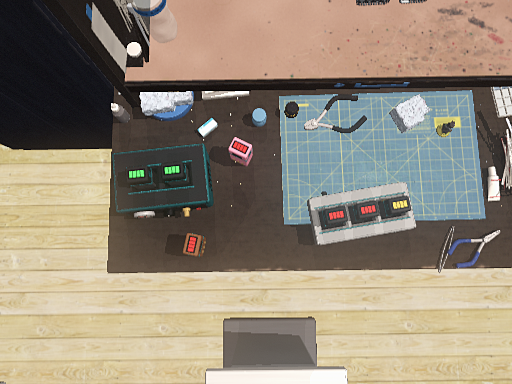

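View pics/side9.png

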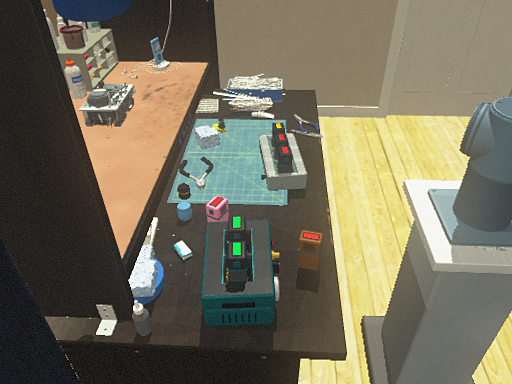

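Both views show green packs in the compressor wells (137,174 and 172,170) and red ones in charger bays (336,216 and 368,211). The amber pack is untouched, and all the tops are at seated height.

```bash
python3 -c "
from bench import manip
print(manip.hand_in())"
```

```text
the job is handed in; nothing more can be done
None
```

The job is handed in: both full packs sit home in the compressor, both flat ones sit home in the charger, and the amber pack and look-alikes were left alone, at about 53 s on the robot's clock.

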